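# Clear the coil and hold the sprung valve cover at the pointer

### The arm

A 6-joint arm with a two-finger parallel gripper is mounted at the origin on the work surface. World frame = base frame: x ahead of the robot, y to its left, z up, the work surface at z = 0. Lengths are in m, angles in degrees, forces in N, time in s.
With the tool pointing down it reaches from about 0.375 to 0.975 m from the base axis. Payload 3.8 kg.
Tool frame: the origin (TCP) lies at the very end of the fingers, on their centre line; the grasp point (between the pads) lies 19 mm behind it (bot.tcp_to_grasp is the distance from the TCP to the grasp point, in m); z points along the fingers, y is the line along which they close (so a half turn about z gives the same grasp; the last joint's range is limited). The gripper opens to 85 mm and grips with 20 to 120 N. Pads are 22 mm wide; open, the fingers measure 114 mm over their backs; the gripper's body (76 mm by 85 mm) begins 54 mm behind the grasp point. The pads swing forward as they close: fully open they stand 13 mm farther back than shut.
Start: joints at [-71.442, 15.12, 91.902, -0, 72.978, -2.114], TCP at [0.238, -0.632, 0.231] pointing down, gripper open.
Joint ranges: [-150.88, 150.88], [-54.13, 125.18], [17.81, 147.31], [-75.09, 255.09], [0, 152.58], [-146.25, 146.25]. Speed limits (degrees/s): [147.25, 147.25, 180, 180, 180, 180].

### API

Orientations are given as [roll, pitch, yaw] about the fixed x, y, z axes, in that order (R = Rz(yaw) Ry(pitch) Rx(roll)).
In Python, from cell import bot, vision gives the robot as it stands. The module is installed in compiled form; this text tells all that it offers. Calls block until the motion is done:
- bot.move_pose(position, orientation): joint-space move of the TCP to a pose.
- bot.movel(position, rotation=None, feed=0.15, f_stop=None): straight line of the TCP; rotation=None keeps the orientation; feed is the mean speed in m/s. With f_stop (N) it stops when the force on the tool has changed by that much, and returns True; else False.
- bot.set_joints(angles): joint-space move.
- bot.set_gripper(opening, f_grip=None): finger opening in m; f_grip is the grip in N (None keeps the last); returns when the fingers have stopped.
- bot.pause(seconds).
- bot.ik(position, orientation): joint angles nearest the present ones, or None.
- vision.get_image(name): name is "side" or "top" or "wrist"; returns a dict with "color" (420x560x3 uint8, blue, green, red), "camera_matrix" (3x3 intrinsics, pixels), "R" (3x3) and "t" (3): a world point X has camera coordinates R X + t; the wrist camera has in their place "hand_eye" (4x4, takes a point from camera to tool coordinates, whose origin is the TCP and whose axes are the flange's). Camera axes: x right, y down, z forward; pixel columns grow to the right and rows downward; lengths in m; the calibration is good to about 2 mm. A picture is of the moment at which its call begins: read the wrist's pose just before it. There is no depth.
A pose or a line that the arm cannot do raises bot.Unreachable and nothing moves.
- bot.finish_job(): hands the job in; it is judged then, once.
Trained networks look in a picture, given as the dict that the camera call returned (one of the last four; its "shot" number tells which), for a name from the list of things; names that differ only in an ending like _2 or _b are one class to them, and where a whole thing is asked for, a point or a joint stands for the part that bears it (a point fixed in the world has none). Each returns a list of dicts, best first, with "score" (0 to 1); they miss things now and then, are a little off and sometimes report something else, mostly with a low value. They report only what shows in the picture. A call takes as long as a camera call. They do not tell look-alikes from the thing itself.
- vision.regions_of(picture, query): "region" (420x560 bool, what is visible of it) and "box" ([left, top, right, bottom] as shares, 0 to 1, of the picture: columns of its width, rows of its height, round what is visible of it).
- vision.mark_of(picture, query): "location" ([column, row] as shares, 0 to 1, of the picture: columns of its width, rows of its height: a listed point, or the origin of a listed thing).
Readings, each from a call of its own:
- bot.read_t(): time.
- bot.read_q(): joint angles.
- bot.read_joint_velocities(): joint speeds.
- bot.read_tau(): joint torques, N m.
- bot.read_tcp_pos(): TCP position.
- bot.read_tool_rot(): TCP orientation.
- bot.read_wrist_force(): force on the tool from outside, world axes, zero at the start.
- bot.read_moment(): the same for the moment, N m.
- bot.read_opening(): finger opening in m.
- bot.read_gripper_force(): force on a finger pad.
Only numpy, scipy, OpenCV 4.12 (cv2) and the standard library are available. Lean on these libraries where they do the work, as an engineer would, in place of code of your own. Each camera call takes 0.05 s, during which the arm holds its last target. There are 200 camera calls.

### The job

Open the valve unit for inspection: slide the copper-wound solenoid coil straight up off the brass stem while the yellow cover is still shut, and set it down (do not drop it) flat and upright inside the green tray, letting go of it. Then lift the spring-loaded cover by its black handle until the cover lies at the same angle as the red pointer, and finish while still holding it there, steady in the gripper, because it snaps shut if released. Do not shift the red pointer, and leave the other parts on the cart where they are.

Things in the scene. Friction and masses are not known exactly. Their poses are not given: they have to be found in the camera images.
- unit: Fixed valve unit: open blue case 140 x 120 x 80 mm high on a base plate, pipe stubs out to y = +-96 mm. Origin: centre of underside; x runs from the handle side (towards the robot, within 20 degrees) to the hinge, z up. 14 mm brass stem at x = +15, y = 0, through a slot in the cover. White quadrant plate at y = 60 to 66 mm, x = -38 to +55 mm, up to 175 mm high: keep clear.
- stem_top (a point): Top end of the brass stem, on its axis, 135 mm above the cart top.
- coil: Solenoid coil: ring of copper winding between black flanges, 48 mm outside diameter, 21 mm bore, 36 mm tall, 110 to 225 g. Origin: centre of its underside, z along its axis. Starts threaded on the brass stem, standing on the shut cover, underside 86 mm above the cart top; it must rise at least 50 mm to come clear of the stem.
- tray: Green square tray, fixed, 160 x 160 mm outside, 18 mm high, walls and floor 5 mm thick. Origin: centre of the underside; x, y along its sides. It is on the other side of the robot's middle line from the unit.
- lid (a joint): Angle of the yellow cover (rad), 0 shut to 1.4; grows as the handle end rises. The cover is a 130 x 110 x 6 mm plate hinged along the far (+x) edge of the case. A spring (0.8 N m/rad, plus 0.4 N m when shut) and its weight pull it shut: about 4 N upward at the handle starts it, 6 to 11 N upward holds it at the pointer.
- lid_handle (a point): Centre of the black handle: round bar 18 mm thick, 26 mm long along the hinge direction (unit y), 45 mm in front of the cover's free edge, 175 mm from the hinge line in the cover's mid plane, 83 mm above the cart top when shut. Pinched from above by its flat ends it pivots between the fingers as it swings. Axes turn with the cover: x in its plane towards the hinge, y along the hinge.
- lid_hinge (a point): Middle of the hinge line, 83 mm above the cart top, 65 mm on the +x side of the unit's origin. Axes turn with the cover; the hinge line is y.
- mark (a joint): Angle to which the red pointer is set (rad), measured exactly like the cover's angle about the same hinge line; somewhere between 0.5 and 0.85. It stays where it is by friction.
- mark_tip (a point): Centre of the red flag (28 x 30 mm, 4 mm thick) at the pointer's end: 98 mm from the hinge line and 82 mm to the +y side of the unit's middle, beside the cover. The flag lies in the plane that the cover's mid plane should reach. x points along the pointer towards the hinge, y along the hinge.
- brass_valve: Battered brass sprinkler valve, 104 mm long, 80 mm tall, lying loose far from the robot: a bystander. Origin: centre of the underside.
- pvc_tee: White PVC pipe tee, 90 x 68 mm, 42 mm tall, loose, lying near the robot: a bystander. Origin: under the crossing of its pipes.
- gauge: Chrome pressure gauge lying on its back, 70 mm across, 28 mm tall, loose: a bystander. Origin: centre of the underside.
- wrench: Aluminium wrench, 180 mm long, lying flat, loose: a bystander.
Mind the look-alikes: they are no part of the job. What is meant by the coil is not pink, and is the smaller of those in its own colour.

How it is judged (in metres and radians):
On the way, in this order (a step that is already met when the one before it is completed fails the run):
1. the coil is lifted off the top of the stem in the gripper, the cover still shut (z of coil in the frame of unit above 0.135 m and contact force between the fingers and coil above 0.5 N and value of joint lid below 0.06 rad), for 0.05 s.
2. the coil stands in the tray, let go, the cover still shut (x of coil in the frame of tray between -0.055 and 0.055 m and y of coil in the frame of tray between -0.055 and 0.055 m and z of coil in the frame of tray below 0.01 m and angle between coil's own z axis and vertical below 0.12 rad and linear speed of coil below 0.03 m/s and contact force between the fingers and coil below 0.1 N and value of joint lid below 0.06 rad), for 0.2 s.
At the end, for the whole second after the job is handed in: The cover is held by the fingers (contact over 2 N), still, within 0.09 rad (5 degrees) of the red pointer's angle, propped by nothing else; the coil stands upright on the floor of the tray, untouched and at rest (x of coil in the frame of tray between -0.055 and 0.055 m and y of coil in the frame of tray between -0.055 and 0.055 m and z of coil in the frame of tray below 0.01 m and angle between coil's own z axis and vertical below 0.12 rad and linear speed of coil below 0.03 m/s and contact force between the fingers and coil below 0.1 N and angle between the x axis of lid_handle and the x axis of mark_tip, either way round below 0.09 rad and velocity of joint lid between -0.05 and 0.05 rad/s and contact force between the fingers and lid above 2 N and contact force between each of brass_valve, pvc_tee, gauge, wrench, coil and lid below 0.1 N); the arm keeps its last pose, push and grip.
It fails at once if the coil is dropped or flung (moving faster than 0.7 m/s out of the gripper) (linear speed of coil above 0.7 m/s and contact force between the fingers and coil below 0.1 N).
It fails at once if the red pointer is shifted by more than 10 mm (distance of mark_tip from where it was at the start of the episode above 0.01 m).
It fails at once if the brass valve, PVC tee, gauge or wrench is moved by more than 30 mm (distance of any of brass_valve, pvc_tee, gauge, wrench from where it was at the start of the episode above 0.03 m).
It also fails if it takes over 64 s, if anything falls off the work surface, if the arm or the gripper's body presses on something with over 40 N, if the wrist force passes 120 N, or if a joint passes its speed limit or range.

## Working session

There is one attempt and no reset: what is moved stays moved. The work goes in short steps, each a Python script; the robot and the scene stay as the last script left them, time stands still between calls to the robot, and variables do not carry over. Pictures are saved under pics/ and viewed, at most 10 in all, crops included, and the job is handed in when it is done.

```bash
mkdir -p pics; cat > h.py <<'E'
import numpy as np, cv2
from cell import bot, vision
def ray(p,c,r):
    d=np.linalg.inv(p["camera_matrix"])@np.array([c,r,1.]); R=np.array(p["R"]); t=np.array(p["t"])
    return -R.T@t, R.T@d
def at_z(p,c,r,z):
    o,d=ray(p,c,r); return o+d*(z-o[2])/d[2]
def tri(obs):
    A=np.zeros((3,3));b=np.zeros(3)
    for o,d in obs:
        d=d/np.linalg.norm(d);P=np.eye(3)-np.outer(d,d);A+=P;b+=P@o
    X=np.linalg.solve(A,b)
    return X,[np.linalg.norm(np.cross(X-o,d/np.linalg.norm(d))) for o,d in obs]
E
python3 - <<'E'
from h import *
for n in ("top","side"):
    p=vision.get_image(n); cv2.imwrite(f"pics/{n}0.png",p["color"])
    print(n,np.round(ray(p,280,210),3).tolist())
    for q in ("unit","stem_top","coil","tray","lid_handle","lid_hinge","mark_tip","brass_valve","pvc_tee","gauge","wrench"):
        print(q,[(round(m["score"],2),np.round(np.array(m["location"])*[560,420],1).tolist()) for m in vision.mark_of(p,q)[:4]])
E
```

```text
top [[0.409, 0.082, 1.229], [0.188, -0.005, -0.982]]
unit [(0.68, [224.6, 238.4]), (0.65, [219.1, 223.8])]
stem_top [(0.66, [221.8, 222.9]), (0.49, [224.6, 235.3])]
coil [(0.8, [167.1, 233.4]), (0.71, [279.7, 226.7]), (0.54, [227.8, 226.1])]
tray [(0.78, [375.5, 223.5])]
lid_handle [(0.9, [211.7, 273.8])]
lid_hinge [(0.65, [231.3, 213.1]), (0.54, [227.3, 235.2])]
mark_tip [(0.72, [183.3, 227.4])]
brass_valve []
pvc_tee [(0.73, [316.3, 303.0])]
gauge [(0.77, [243.2, 168.6])]
wrench [(0.96, [305.1, 161.7])]
side [[0.079, 0.718, 0.873], [0.434, -0.565, -0.702]]
unit [(0.83, [233.4, 278.6]), (0.28, [261.8, 283.5])]
stem_top [(0.68, [226.6, 227.8])]
coil [(0.88, [269.5, 227.9]), (0.81, [227.1, 241.7]), (0.59, [165.4, 326.2])]
tray [(0.66, [341.2, 172.8]), (0.17, [213.8, 228.7])]
lid_handle [(0.6, [264.7, 284.2])]
lid_hinge [(0.56, [214.1, 229.4]), (0.49, [228.4, 228.4])]
mark_tip [(0.48, [195.3, 256.8])]
brass_valve [(0.66, [288.8, 136.8])]
pvc_tee []
gauge [(0.94, [183.4, 221.0])]
wrench [(0.89, [234.2, 175.7])]
```

View pics/top0.png

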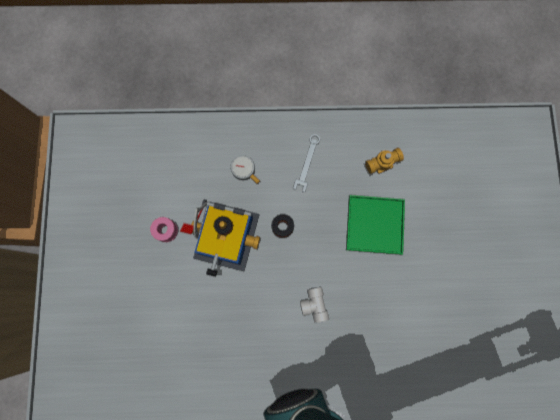

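View pics/side0.png

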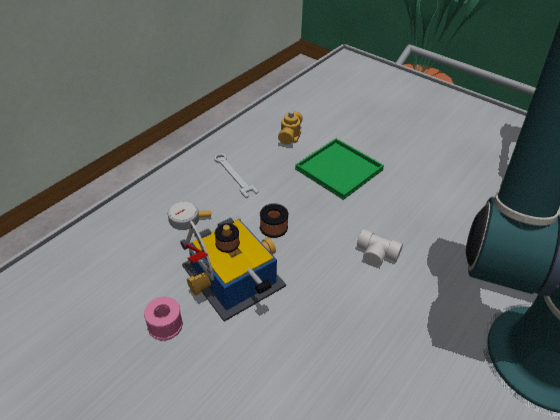

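The pictures show three rings: pink at top(163,229), a larger copper ring on the cart at top(282,226)/side(273,220), and a smaller copper ring on the stem at top(223,226)/side(227,237). I choose the one on the stem and will check it in a wrist crop.

```bash
python3 - <<'E'
from h import *
T=vision.get_image("top"); S=vision.get_image("side")
print("stem",at_z(T,222,223,.135),at_z(S,226.6,227.8,.135))
print("coil",at_z(T,227.8,226.1,.086),at_z(S,227.1,241.7,.086))
print("handle",at_z(T,211.7,273.8,.083),at_z(S,264.7,284.2,.083))
print("tray",at_z(T,375.5,223.5,0.),at_z(S,341.2,172.8,0))
print("tip",tri([ray(T,186,229),ray(S,196,256)]))
# tray corners from region
for p,n in((T,"top"),(S,"side")):
    m=vision.regions_of(p,"tray")[0]["region"].astype(np.uint8)
    c=cv2.findContours(m,0,1)[0]; c=max(c,key=cv2.contourArea)
    (cx,cy),wh,a=cv2.minAreaRect(c); 
    M=cv2.moments(c); cx,cy=M["m10"]/M["m00"],M["m01"]/M["m00"]
    print(n,"tray c",at_z(p,cx,cy,.014),wh,a)
m=vision.regions_of(T,"unit")[0]["region"]
p=vision.get_image("wrist"); print(np.round(p["hand_eye"],4).tolist(), p["camera_matrix"].tolist())
print(bot.read_q(),bot.read_tcp_pos(),bot.read_tool_rot(),bot.read_opening(),bot.tcp_to_grasp, bot.read_t())
E
```

```text
stem [0.58750346 0.22569564 0.135     ] [0.58273668 0.2284266  0.135     ]
coil [0.58680097 0.21661365 0.086     ] [0.58939066 0.22324057 0.086     ]
handle [0.4612139  0.25895492 0.083     ] [0.46559028 0.25413341 0.083     ]
tray [ 0.59960751 -0.19932347  0.        ] [ 5.82959153e-01 -1.89597939e-01  1.11022302e-16]
tip (array([0.57407534, 0.31737156, 0.13821677]), [np.float64(0.0009940060046415235), np.float64(0.0009940060046414645)])
top tray c [ 0.59541499 -0.19503131  0.014     ] (57.577877044677734, 56.468482971191406) 3.1798300743103027
side tray c [ 0.59107984 -0.18814359  0.014     ] (77.17436218261719, 50.763580322265625) 30.963754653930664
[[-0.0009, -0.9536, -0.3011, 0.0779], [1.0, -0.0006, -0.0011, 0.0001], [0.0009, -0.3011, 0.9536, -0.1416], [0.0, 0.0, 0.0, 1.0]] [[313.9140022716158, 0.0, 280.1074573770119], [0.0, 313.9140022716158, 211.4100182209266], [0.0, 0.0, 1.0]]
[-7.14410855e+01  1.51178340e+01  9.19022118e+01  1.75487457e-03
  7.29781623e+01 -2.11308118e+00] [ 0.23830553 -0.63152873  0.23131148] [ 1.79998148e+02 -1.61080567e-03  2.06714820e+01] 0.08553968141385908 0.0187 1.5
```

```bash
cat >> h.py <<'E'
from scipy.spatial.transform import Rotation as Rn
def wrist():
    x=np.array(bot.read_tcp_pos()); R=Rn.from_euler("xyz",bot.read_tool_rot(),degrees=True).as_matrix()
    p=vision.get_image("wrist"); T=np.eye(4);T[:3,:3]=R;T[:3,3]=x
    C=np.linalg.inv(T@np.array(p["hand_eye"])); p["R"]=C[:3,:3];p["t"]=C[:3,3]
    return p
def pix(p,X): return (cv2.projectPoints(np.array(X,float).reshape(1,3),cv2.Rodrigues(p["R"])[0],p["t"],p["camera_matrix"],None)[0]).ravel()
E
python3 - <<'E'
from h import *
bot.movel([0.238,-0.632,0.30])
import json
views=[([.585,.227,.28],76.4),([.46,.256,.28],166.4)]
for i,(x,y) in enumerate(views):
    bot.move_pose(x,[180,0,y]); print(bot.read_q())
    p=wrist(); cv2.imwrite(f"pics/w{i}.png",p["color"])
    np.savez(f"w{i}.npz",K=p["camera_matrix"],R=p["R"],t=p["t"])
    for q in ("stem_top","coil","lid_handle","lid_hinge","mark_tip"):
        print(q,[(round(m["score"],2),(l:=np.round(np.array(m["location"])*[560,420],1)).tolist(),np.round(at_z(p,*l,{"stem_top":.135,"coil":.086,"mark_tip":.138}.get(q,.083)),4).tolist()) for m in vision.mark_of(p,q)[:3]])
print(bot.read_t())
a=[cv2.imread(f"pics/w{i}.png") for i in (0,1)]
cv2.imwrite("pics/w01.png",cv2.resize(np.vstack(a),(400,600)) if 0 else cv2.resize(np.hstack(a),(800,300)))
E
```

```text
[ 1.88655112e+01  8.54413234e+00  9.46317007e+01 -1.29309522e-02
  7.68222419e+01  3.25317628e+01]
stem_top [(0.79, [275.9, 195.6], [0.5827, 0.2298, 0.135]), (0.26, [277.7, 187.6], [0.5862, 0.2368, 0.135])]
coil [(0.8, [277.1, 189.9], [0.5818, 0.2235, 0.086]), (0.74, [249.4, 27.9], [0.5941, 0.3824, 0.086]), (0.63, [308.7, 270.8], [0.5947, 0.1185, 0.086])]
lid_handle [(0.67, [169.9, 180.7], [0.4698, 0.2607, 0.083])]
lid_hinge [(0.98, [323.4, 182.3], [0.6331, 0.219, 0.083]), (0.66, [268.1, 171.6], [0.577, 0.2449, 0.083])]
mark_tip [(0.73, [242.7, 102.6], [0.5751, 0.3168, 0.138])]
[ 2.63788087e+01 -2.66766365e+00  1.06362308e+02 -8.09453718e-03
  7.62831344e+01 -4.99662008e+01]
stem_top [(0.87, [282.1, 313.4], [0.5855, 0.2283, 0.135])]
coil [(0.96, [180.3, 285.6], [0.552, 0.1098, 0.086]), (0.93, [276.6, 292.7], [0.5892, 0.2208, 0.086]), (0.72, [402.5, 227.2], [0.5406, 0.3806, 0.086])]
lid_handle [(0.82, [285.5, 188.7], [0.4659, 0.2614, 0.083])]
lid_hinge [(0.62, [280.3, 318.5], [0.6284, 0.2159, 0.083])]
mark_tip [(0.65, [359.7, 285.2], [0.5695, 0.3138, 0.138])]
7.25
```

View pics/w1.png

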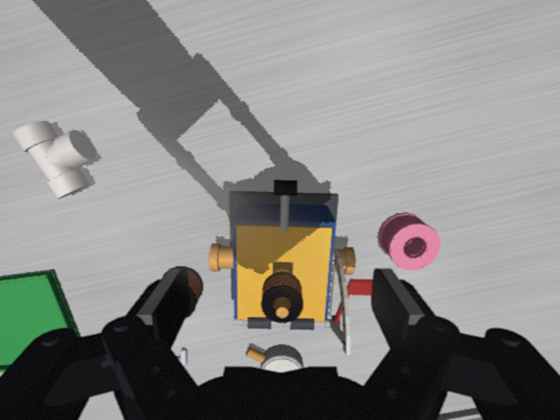

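View pics/w0.png

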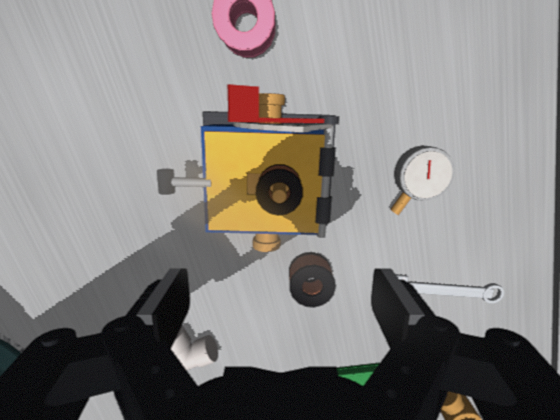

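Checked in w0 and w1: the coil on the stem, at w0 (279,190) and w1 (282,297), is copper and smaller than the copper ring on the cart at w0 (312,280). The flag is at w0 (243,104), the stem tip at w0 (281,193) and the handle at w0 (166,182). Next I fit the unit pose and pointer angle to all views.

```bash
cat > fit.py <<'E'
from h import *
from scipy.optimize import least_squares
T=vision.get_image("top");S=vision.get_image("side")
W=[]
for i in (0,1):
    z=np.load(f"w{i}.npz"); W.append(dict(camera_matrix=z["K"],R=z["R"],t=z["t"]))
V=dict(T=T,S=S,a=W[0],b=W[1])
obs=[("T","stem",222,223.5),("T","han",212,272.5),("T","tip",186,229),
("S","stem",226.6,228),("S","han",264,285),("S","tip",196,256),
("a","stem",280,193.5),("a","han",167,181.5),("a","tip",243,103.5),("a","hinge",324,182),
("b","stem",282,313),("b","han",285.5,188)]
def pts(u):
    x,y,w,m=u;c,s=np.cos(w),np.sin(w)
    f=lambda a,b,z:[x+c*a-s*b,y+s*a+c*b,z]
    return dict(stem=f(.015,0,.135),han=f(-.11,0,.083),hinge=f(.065,0,.083),
      tip=f(.065-.098*np.cos(m),.082,.083+.098*np.sin(m)))
def res(u):
    P=pts(u); r=[]
    for v,n,c,w in obs:
        k=1.5 if v in "TS" else .7
        r+=list((pix(V[v],P[n])-[c,w])*k)
    return r
s=least_squares(res,[.57,.23,-.24,.6],loss="soft_l1")
print("x,y,yaw,mark",s.x,"yawdeg",np.degrees(s.x[2]))
for k,v in pts(s.x).items(): print(k,np.round(v,4))
print(np.round(np.array(res(s.x)).reshape(-1,2),1).tolist())
E
python3 fit.py
```

```text
x,y,yaw,mark [ 0.57137565  0.23293789 -0.23934676  0.58900269] yawdeg -13.713559298878929
stem [0.5859 0.2294 0.135 ]
han [0.4645 0.259  0.083 ]
hinge [0.6345 0.2175 0.083 ]
tip [0.5748 0.3165 0.1374]
[[-2.2, 0.2], [-0.5, 0.1], [0.3, -0.8], [-2.3, -1.1], [-0.8, 1.7], [0.9, -0.1], [-0.4, 1.2], [-0.8, 1.3], [-0.4, -0.3], [0.7, 0.9], [0.9, 0.4], [-1.7, 0.0]]
```

```bash
python3 - <<'E'
from h import *
o=[180,0,76.3]; x,y=.5853,.2288
bot.set_gripper(.085,40)
bot.move_pose([x,y,.20],o)
print(bot.movel([x,y,.091],feed=.08,f_stop=10),bot.read_tcp_pos(),bot.read_wrist_force())
bot.set_gripper(.03,40)
print("open",bot.read_opening(),bot.read_gripper_force(),bot.read_wrist_force(),bot.read_t())
p=wrist(); cv2.imwrite("pics/g.png",p["color"])
E
```

```text
False [0.58587869 0.22900734 0.09180086] [ 0.01824406 -0.95040247 -0.19941849]
open 0.047481890940701196 41.72866457432974 [-0.96155634 -0.29989746  4.31929665] 10.8083
```

View pics/g.png

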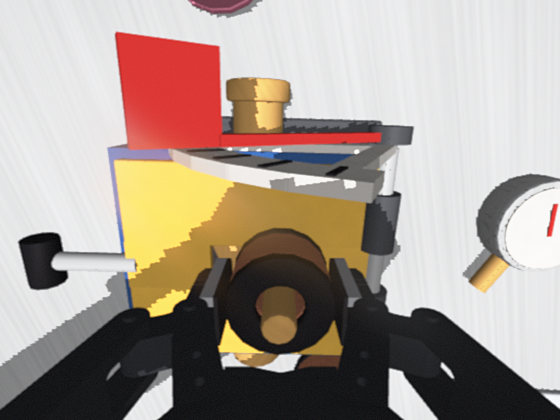

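The fingers hold the coil at about its 48 mm diameter, centred on the stem at (278,318), and the plate and flag are clear. Lifting.

```bash
python3 - <<'E'
from h import *
x,y,_=bot.read_tcp_pos()
bot.movel([x,y,.26],feed=.08)
print("lifted",bot.read_opening(),bot.read_gripper_force(),bot.read_wrist_force())
tx,ty=.593,-.192
bot.move_pose([tx,ty,.15],[180,0,85]); bot.movel([tx,ty,.05],feed=.1)
print(bot.read_wrist_force(),bot.read_opening())
T=vision.get_image("top"); 
print("coil",[(round(m["score"],2),np.round(at_z(T,*(np.array(m["location"])*[560,420]),.045),3)) for m in vision.mark_of(T,"coil")])
print(bot.movel([tx,ty,.004],feed=.025,f_stop=4),bot.read_tcp_pos(),bot.read_wrist_force(),bot.read_t())
p=wrist(); cv2.imwrite("pics/pl.png",p["color"])
E
```

```text
lifted 0.047504339186612114 41.433150329394266 [ 0.25971117 -0.24395222 -1.89022173]
[-0.60117722  0.02406575 -2.18070256] 0.04754272326814563
coil [(0.75, array([0.576, 0.385, 0.045])), (0.66, array([0.592, 0.08 , 0.045])), (0.65, array([ 0.598, -0.196,  0.045])), (0.47, array([0.565, 0.231, 0.045]))]
True [ 0.59290978 -0.19197094  0.01074821] [-0.103859    0.56651297  5.28013739] 17.375
```

View pics/pl.png

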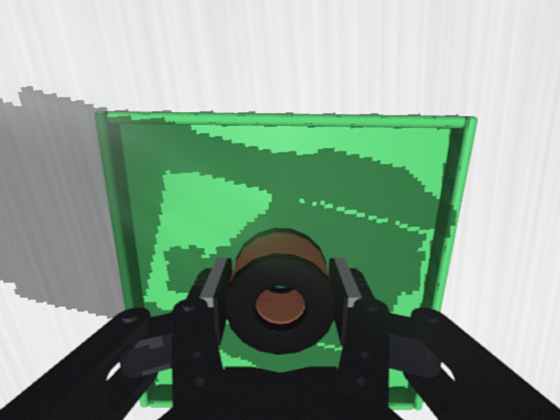

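The coil stands in the tray, its bottom near (282,330), inside the walls. Release and go to the handle.

```bash
python3 - <<'E'
from h import *
bot.set_gripper(.07); bot.pause(.3)
x,y,_=bot.read_tcp_pos(); print(bot.read_opening())
bot.movel([x,y,.20],feed=.12)
p=wrist(); cv2.imwrite("pics/rel.png",p["color"])
bot.move_pose([.4645,.259,.26],[180,0,166.3])
bot.movel([.4645,.259,.18])
p=wrist(); cv2.imwrite("pics/hand.png",p["color"])
np.savez("w2.npz",K=p["camera_matrix"],R=p["R"],t=p["t"])
for q in("lid_handle","mark_tip"):
  print(q,[(round(m["score"],2),l:=np.array(m["location"])*[560,420],at_z(p,*l,.083)) for m in vision.mark_of(p,q)])
print("expected",pix(p,[.4645,.259,.083]),pix(p,[.5748,.3165,.1374]),bot.read_t())
a=[cv2.imread(f"pics/{n}.png") for n in("rel","hand")]
cv2.imwrite("pics/rh.png",cv2.resize(np.hstack(a),(800,300)))
E
```

```text
0.06983481464676479
lid_handle [(0.82, array([283.304, 211.302]), array([0.46493835, 0.26215796, 0.083     ]))]
mark_tip []
expected [279.33162255 211.69394476] [392.91543425 357.51408635] 22.425
```

View pics/rh.png

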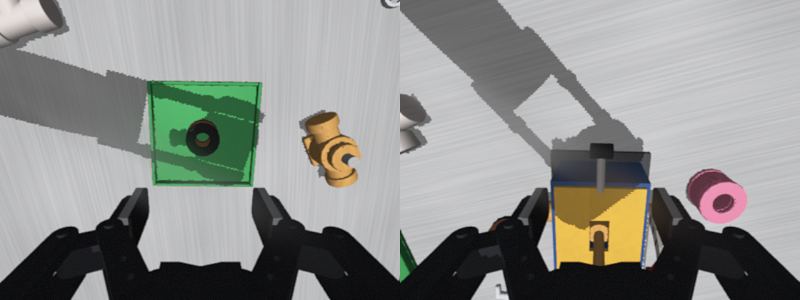

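```bash
cat > g2.py <<'E'
from h import *
from scipy.optimize import least_squares
ux=np.array([np.cos(-.2393),np.sin(-.2393),0]);uy=np.array([-ux[1],ux[0],0]);uz=np.array([0,0,1.])
H=np.array([.6345,.2175,.083])
p=vision.get_image("wrist")
T=np.eye(4);T[:3,:3]=Rn.from_euler("xyz",[180,0,76.3],degrees=True).as_matrix();T[:3,3]=[.58588,.22901,.0918]
C=np.linalg.inv(T@np.array(p["hand_eye"]));g=dict(camera_matrix=p["camera_matrix"],R=C[:3,:3],t=C[:3,3])
# flag corners in g.png: +y robot side, +y hinge side, -y hinge side, -y robot side
px=[(117,33),(219,48),(221,147),(128,148)]
for L,Wd in((.028,.030),(.030,.028)):
    def r(u):
        m,dx,dy,dz=u; o=[]
        for (sx,sy),q in zip([(-1,1),(1,1),(1,-1),(-1,-1)],px):
            a=-.098+sx*L/2
            X=H+ux*(a*np.cos(m)+dx)+uy*(.082+sy*Wd/2+dy)+uz*(-a*np.sin(m)+dz)
            o+=list(pix(g,X)-q)
        return o+list(np.array([dx,dy,dz])/.002*2)
    s=least_squares(r,[.6,0,0,0]);print(s.x,np.round(s.fun,1))
# grasp handle
y0=[.465,.2605]
bot.set_gripper(.06,70)
print(bot.movel([*y0,.064],feed=.1,f_stop=8))
bot.set_gripper(.0,70)
print(bot.read_tcp_pos(),bot.read_opening(),bot.read_gripper_force(),bot.read_wrist_force(),bot.read_t())
p=wrist();cv2.imwrite("pics/hg.png",p["color"])
E
python3 g2.py
```

```text
[ 0.55828826  0.00231057 -0.00155129 -0.00119542] [-2.2  1.1 -2.5 -2.4  1.1 -1.8  3.2  2.3  2.3 -1.6 -1.2]
[ 0.60133226  0.00091993 -0.00155027 -0.00303764] [-5.4  3.   2.   0.8  4.8 -4.7 -0.2 -0.2  0.9 -1.6 -3. ]
False
[0.46533111 0.26041535 0.06463289] 0.024892087838531682 68.40205192565918 [-1.29095712 -2.19770481  4.34441527] 24.4583
```

View pics/hg.png

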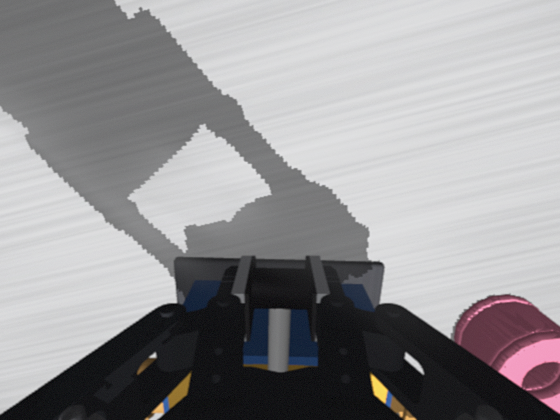

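The handle is pinched by its ends at (279,285). The pointer angle comes to about 0.575 rad. Swinging the cover up along its arc.

```bash
python3 - <<'E'
from h import *
ux=np.array([np.cos(-.2393),np.sin(-.2393),0])
x0=np.array(bot.read_tcp_pos()); m=.575
for a in np.linspace(0,m,8)[1:]:
    bot.movel(list(x0+ux*.175*(1-np.cos(a))+np.array([0,0,.175*np.sin(a)])),feed=.05)
bot.pause(.5)
x=np.array(bot.read_tcp_pos());print(x-x0,np.arcsin((x-x0)[2]/.175),bot.read_opening(),bot.read_gripper_force(),bot.read_wrist_force(),bot.read_t())
S=vision.get_image("side");T=vision.get_image("top");W=wrist()
for n,p in(("S",S),("T",T),("W",W)):
  for q in("lid_handle","mark_tip"):
    print(n,q,[(round(k["score"],2),np.round(np.array(k["location"])*[560,420],1)) for k in vision.mark_of(p,q)])
H=np.array([.6345,.2175,.083])
hp=H-ux*.175*np.cos(m)+np.array([0,0,.175*np.sin(m)])
print("exp handle",pix(S,hp),pix(T,hp),pix(W,hp))
c=S["color"][170:330,130:330]; a=cv2.resize(c,(600,480),interpolation=cv2.INTER_CUBIC); cv2.imwrite("pics/fs.png",a)
E
```

```text
[ 0.0270935  -0.00737188  0.09521551] 0.5753024798582893 0.024551530461049586 69.3012535572052 [-0.40998139 -5.97180258 -9.57308282] 28.0583
S lid_handle [(0.65, array([255.9, 243.1]))]
S mark_tip [(0.77, array([197.5, 255.8]))]
T lid_handle []
T mark_tip []
W lid_handle [(0.73, array([282.3, 280.2]))]
W mark_tip []
exp handle [254.03635374 242.59503632] [208.49169991 259.34019485] [277.03744653 290.34650654]
```

View pics/fs.png

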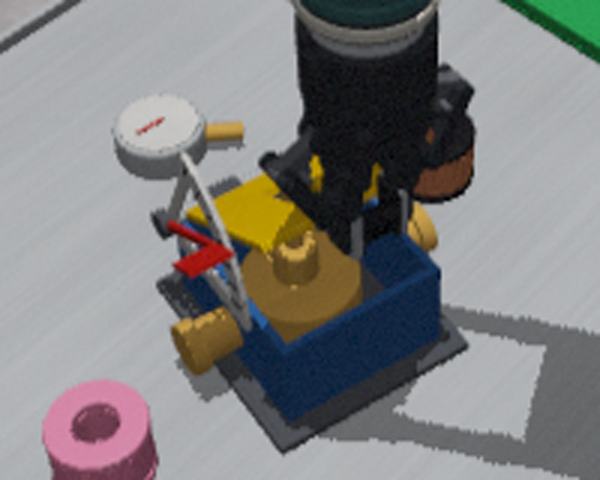

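```bash
python3 - <<'E'
from cell import bot
print(bot.finish_job())
E
```

```text
the job is handed in; nothing more can be done
None
```

I handed the job in at about 28 s: the coil stands upright in the tray, and the cover is held at 0.575 rad against a pointer angle I measured at 0.56–0.60 rad. The judge's verdict was not shown.

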